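Register an offcut in the bench jig and hold it down for sawing

TASK

Slide the ivory resin offcut on the bench jig until its long back side lies flat along the blue fence and its left-hand end touches the red stop block. Then hold it there for the saw: push with the fingers forward and down at once (its bevelled edge is made for that), so that it is pressed firmly both against the fence and onto the jig's bed, and finish while still pushing. Leave the pink wax block, the stone die and the jar beside the jig alone.

Things in the scene. Friction and masses are not known exactly. Their poses are not given: they have to be found in the camera images.
- jig: aluminium bench jig, 120 x 200 mm, fixed to the bench. Origin at the centre of its underside, on the bench top; z up, +x points away from the robot to the fence, +y to the left along the fence. It may be turned by up to 0.25 rad
- bed: the jig's flat bed plate, 120 x 200 mm (x, y); its upper face lies 10 mm above the bench. It, the fence, the stop and the offcut are slick on one another (friction about 0.2). Same origin and axes as the jig
- fence: the blue fence along the jig's whole far side, 18 mm thick, 200 mm long; its top is 18 mm above the bed (28 mm above the bench). Its working face is the plane x = +40 mm of the jig and looks to the jig's -x. Same origin and axes as the jig
- fence_face (a point): middle of the fence's working face, 9 mm above the bed; axes as the jig
- stop: red stop block, fixed on the bed against the fence near its left-hand (+y) end, at a place along the fence that differs from time to time; 36 mm (x) x 24 mm (y) x 18 mm high, with a steel strap and a brass screw on top, to 28 mm above the bed, over its rear half and the fence. Origin at the centre of its underside, on the bed (10 mm above the bench); axes as the jig
- stop_face (a point): middle of the stop block's working face, which looks to the jig's -y; 9 mm above the bed
- offcut: ivory resin offcut, loose, about 0.1 kg: 36 mm (x) x 80 mm (y) x 30 mm high. Origin at the centre of its underside, on the bed; z up. Its plain +x side goes to the fence, its +y end to the stop. It starts 5 to 35 mm from the fence and 15 to 50 mm from the stop, turned up to 0.25 rad against the jig. Seated, its origin is at x = +22 mm of the jig and 52 mm to -y of the stop's origin
- offcut_center (a point): centre of the offcut, 15 mm above its underside; axes as the offcut
- offcut_bevel (a point): middle of the bevel on the offcut's long -x (robot-side) top edge: 45 degrees, 14 mm wide and high, facing up and to -x, above an upright front face 16 mm high; the flat top behind it is 22 mm wide. The point is 11 mm to -x of the offcut's centre line, 23 mm above its underside; axes as the offcut
- wax_center (a point): centre of the pink wax block, 22 x 45 x 11 mm, lying on the bench to the left of the jig: leave alone
- die_center (a point): centre of the small grey-white stone die (tooth), 15 x 15 x 26 mm, standing behind the fence: leave alone
- jar_center (a point): centre of the white jar with a pale beige cap, 38 mm diameter, 42 mm high, standing behind the fence: leave alone
Not all that is in view belongs to the job. Of the things like the offcut, leave any that is black; of the rest the smaller one is meant.

How it is judged:
By the outcome, as a careful person would: the job done as asked, in the order asked, and still so for the second after the job is handed in, while the arm keeps its last pose, push and grip.
It also fails if it takes over 45 s, if anything falls off the work surface, if the arm or the gripper's body presses on something with over 40 N, if the wrist force passes 120 N, or if a joint passes its speed limit or range.

ROBOT

A 7-joint arm with a two-finger parallel gripper is mounted at the origin on a cart in front of the work surface, level with it; the furniture and walls round the work are solid. World frame = base frame: x ahead of the robot, y to its left, z up, the work surface at z = 0. Lengths are in m, angles in rad, forces in N, time in s.
With the tool pointing down it reaches from about 0.4 to 0.85 m from the base axis. Payload 10.4 kg.
Tool frame: the origin (TCP) lies midway between the tips of the shut fingers; the grasp point (between the pads) lies 19 mm behind it; z points along the fingers, y is the line along which they close (so a half turn about z gives the same grasp; the last joint's range is limited). The gripper opens to 87 mm and grips with 3 to 60 N. Pads are 19 mm wide; open, the fingers measure 117 mm over their backs; the gripper's body (75 mm by 190 mm) begins 51 mm behind the grasp point.
Start: joints at [-1.162, 0.332, -0.065, 1.46, 0.022, 1.35, -0.088], TCP at [0.262, 0.568, 0.223] pointing down, gripper open.
Joint ranges: [-2.6, 2.6], [-0.5, 2.12], [-1.47, 1.34], [0.16, 2.42], [-1.27, 4.41], [0.06, 2.06], [-2.6, 2.6]. Speed limits (rad/s): [2.22, 2.22, 2.79, 2.79, 3.14, 3.14, 3.14].

INTERFACE

Orientations are given as a unit quaternion [x, y, z, w].
In Python, from bench import r gives the robot as it stands.
- The arm moves only by the tool arm_command, never from a script. Its argument "moves" is one flat list of numbers, 4 for each row, row after row: the shift along the tool's x, y, z in cm, then the turn about the tool's z in degrees. A call has 1 to 12 rows; each row shifts and turns the commanded pose from where the row before left it, along the tool's axes as they then stand; what a row does not reach is not made up. A row lasts 1/12 s, in which the tool goes at most 41.7 mm and 7.16 degrees, less where a joint would pass 70% of its speed; a pose out of reach is approached as far as the arm can. A call with a gripper value outside its range is refused whole. "fingers" is the opening in per cent of the stroke, from 0 (shut) to 100 (fully open), set as the call begins (left out, the last holds). The fingers move at their own pace and stop on an object; "squeeze" is the grip in N (left out, the last holds). Time passes only in rows, so rows that do not move let the fingers close. It gives the time, the measured TCP pose, the force, the opening and the grip force at its end, in the units of the state.
- r.read_state(): the state, without advancing time (a new reading comes with each control period).
- r.camera(name): name is "scene" or "top"; returns the picture (400x640x3 uint8, red, green, blue); there is no depth.
- r.camera_info(name): a dict with "fx", "fy", "cx", "cy" (pixels), "origin" and "attitude" of the camera in the world. Camera axes: x right, y up, looking along -z (the intrinsics and any distortion apply to the point x, -y, -z); pixel columns grow to the right and rows downward; lengths in m; the calibration is good to about 2 mm. A picture is of the moment at which its call begins. camera_info takes no time and is no camera call.
- r.close_job(): hands the job in; it is judged then, once.
The state is a dict: "time": time; "joint_positions": joint angles; "joint_vel": joint speeds; "joint_torque": joint torques, N m; "ee_pos": TCP position; "eef_rot": TCP orientation; "ft_force": force on the tool from outside, world axes, zero at the start; "torque": the same for the moment, N m; "width": finger opening in m; "grip_force": force on a finger pad.
Only numpy, scipy, OpenCV 4.12 (cv2) and the standard library are available. Lean on these libraries where they do the work, as an engineer would, in place of code of your own. Each camera call takes 0.05 s, during which the arm holds its last target. There are 200 camera calls.

## Working session

There is one attempt and no reset: what is moved stays moved. The work goes in short steps, Python scripts to look and compute and a tool call to move; the robot and the scene stay as the last step left them, time stands still between calls to the robot, and variables do not carry over. Pictures are saved under pics/ and viewed, at most 10 in all, crops included, and the job is handed in when it is done.

Besides the shell and the picture viewer there is one more tool, called after "Request:" as name(argument=value, ...) on one line, values as JSON. arm_command: Moves the arm, as the interface text tells. Its arguments: {"type":"object","properties":{"moves":{"type":"array"},"fingers":{"type":"number"},"squeeze":{"type":"number"}},"required":["moves"]}

```bash
mkdir -p pics; ls; python3 - <<'E'
from bench import r
import cv2
s=r.read_state(); print({k:s[k] for k in('time','ee_pos','eef_rot','width','ft_force')})
for n in('top','scene'):
    cv2.imwrite(f'pics/{n}0.png',r.camera(n)[:,:,::-1]); print(r.camera_info(n))
E
```

```text
pics
{'time': 0.0, 'ee_pos': array([0.26136665, 0.56729536, 0.22175612]), 'eef_rot': array([ 2.14193548e-01,  9.76790980e-01, -6.96021636e-04, -1.45154851e-04]), 'width': 0.08711599833648623, 'ft_force': array([-0.27165202, -0.59013434, -0.69243246])}
{'fx': 478.3034713202596, 'fy': 478.3034713202596, 'cx': 322.5159240923501, 'cy': 199.72711565759687, 'origin': array([0.45517945, 0.20321678, 0.97698392]), 'attitude': array([ 0.04263193, -0.04430107, -0.70294182,  0.70858502])}
{'fx': 380.6340176084163, 'fy': 380.6340176084163, 'cx': 328.209647541095, 'cy': 199.6434878410851, 'origin': array([ 0.02945822, -0.34838771,  0.41918156]), 'attitude': array([ 0.48182598, -0.20382409, -0.31572447,  0.79159176])}
```

View pics/top0.png

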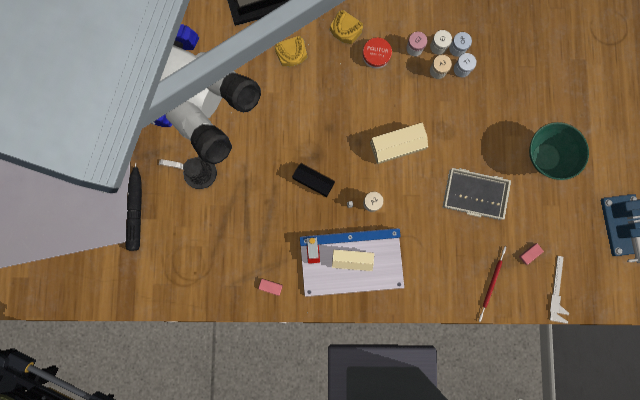

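View pics/scene0.png

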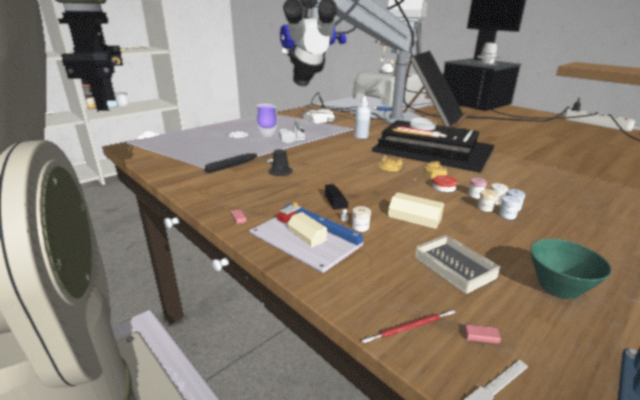

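The top view shows the jig at about (352,262), with the fence along its upper edge. The red stop is at (313,250) and the ivory offcut at (353,260). The decoys are the larger cream block at (400,143) and the black one at (313,180). Next I'll enlarge the jig area.

```bash
python3 - <<'E'
import cv2
im=cv2.imread('pics/top0.png')[220:305,290:415]
cv2.imwrite('pics/crop0.png',cv2.resize(im,None,fx=6,fy=6,interpolation=cv2.INTER_CUBIC))
E
cat > h.py <<'E'
import numpy as np, cv2
from scipy.spatial.transform import Rotation as R
from bench import r
def ray(uv,z,cam='top'):
    c=r.camera_info(cam); uv=np.atleast_2d(uv).astype(float); z=np.broadcast_to(z,len(uv))
    d=np.c_[(uv[:,0]-c['cx'])/c['fx'],-(uv[:,1]-c['cy'])/c['fy'],-np.ones(len(uv))]
    d=R.from_quat(c['attitude']).apply(d)
    return c['origin']+d*((z-c['origin'][2])/d[:,2])[:,None]
def proj(P,cam='top'):
    c=r.camera_info(cam); p=R.from_quat(c['attitude']).inv().apply(np.atleast_2d(P)-c['origin'])
    return np.c_[c['cx']-c['fx']*p[:,0]/p[:,2], c['cy']+c['fy']*p[:,1]/p[:,2]]
E
```

```text
(no output)
```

View pics/crop0.png

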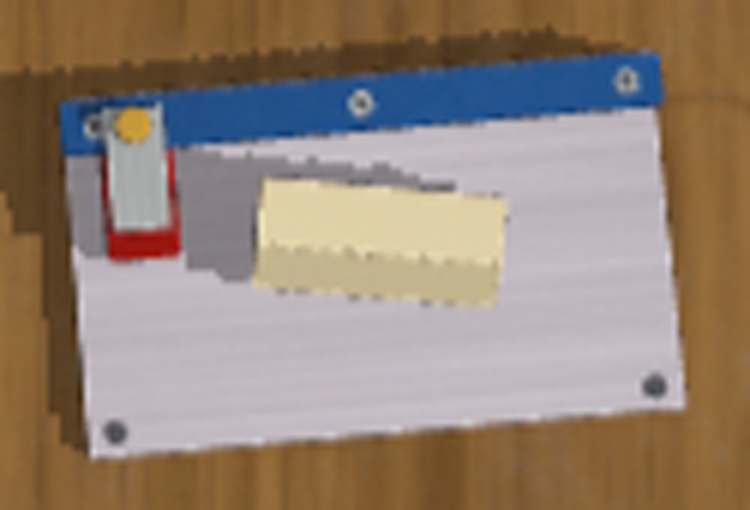

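The enlarged crop shows these points, in crop pixels:
- **Fence front edge:** (66,155) to (657,107)
- **Near bed corners:** (91,459) and (686,407)
- **Stop's right near corner:** (181,254)
- **Offcut top, far edge:** (265,178) to (508,200)
- **Offcut bevel foot:** (252,284) to (496,305)

```bash
cat >> h.py <<'E'
from scipy.optimize import least_squares
def fit(local,uv,x0,cam='top'):
    "planar pose x,y,yaw from local points and pixels"
    L=np.array(local,float)
    def W(p): return R.from_euler('z',p[2]).apply(L)+[p[0],p[1],0]
    s=least_squares(lambda p:(proj(W(p),cam)-uv).ravel(),x0)
    return s.x,np.abs(s.fun).max()
E
python3 - <<'E'
from h import *
C=lambda a:np.array(a,float)/6+[289.6,219.6]
jl=[(.04,.1,.028),(.04,-.1,.028),(.058,.1,.028),(.058,-.1,.028),(-.06,.1,.01),(-.06,-.1,.01)]
ju=C([(66,155),(657,107),(61,101),(661,54),(91,459),(686,407)])
j,e=fit(jl,ju,[.5,.15,0]);print('jig',j,e)
ol=[(.018,.04,.04),(.018,-.04,.04),(-.004,.04,.04),(-.004,-.04,.04),(-.018,.04,.026),(-.018,-.04,.026)]
o,e=fit(ol,C([(265,178),(508,200),(257,247),(500,265),(252,284),(496,305)]),[.5,.15,0]);print('off',o,e)
Rj=R.from_euler('z',-j[2])
loc=lambda P:Rj.apply(np.atleast_2d(P)-[j[0],j[1],0])
print('stop edge pts',loc(ray(C([(181,235),(174,155),(109,240)]),.028)))
print('off in jig',loc([o[0],o[1],0]),o[2]-j[2])
s=r.read_state();m=R.from_quat(s['eef_rot']).as_matrix();print(m.round(3))
E
```

```text
jig [0.45008388 0.14212811 0.09009011] 1.521749551586197
off [ 0.4534087   0.1411216  -0.07716927] 0.52309982137308
stop edge pts [[0.01097845 0.06307026 0.028     ]
 [0.03722636 0.06323735 0.028     ]
 [0.01129695 0.08674516 0.028     ]]
off in jig [[ 0.00322078 -0.00130156  0.        ]] -0.1672593824048613
[[-0.908  0.418 -0.   ]
 [ 0.418  0.908 -0.001]
 [-0.    -0.001 -1.   ]]
```

Request:
arm_command(moves=[0, 0, 0, -6, 0, 0, 0, -6, 0, 0, 0, -6, 0, 0, 0, -6, 0, 0, 0, -5.9], fingers=35)

```text
time: 0.52
ee_pos: [0.2615, 0.5675, 0.2221]
eef_rot: [-0.048, 0.999, -0.0, -0.0]
ft_force: [0.2, 0.0, -1.0]
width: 0.0615
grip_force: 0.0
```

Request:
arm_command(moves=[-0.9, -3.0, 0.5, 0, -0.9, -3.0, 0.5, 0, -0.9, -3.0, 0.5, 0, -0.9, -3.0, 0.5, 0, -0.9, -3.0, 0.5, 0, -0.9, -3.0, 0.5, 0, -0.9, -3.0, 0.5, 0, -0.9, -3.0, 0.5, 0, -0.9, -3.0, 0.5, 0, -0.9, -3.0, 0.5, 0, -0.9, -3.0, 0.5, 0, -0.6, -3.0, 0.5, 0])

```text
time: 1.52
ee_pos: [0.3989, 0.2169, 0.1622]
eef_rot: [-0.045, 0.999, -0.0, -0.0]
ft_force: [0.5, 0.7, -0.2]
width: 0.0305
grip_force: 0.0
```

```bash
cat >> h.py <<'E'
J=np.array([.45008,.14213,.09009])
def st():
    s=r.read_state(); Q=R.from_euler('z',-J[2])
    p=Q.apply(s['ee_pos']-[J[0],J[1],0])*1000; y=Q.apply(R.from_quat(s['eef_rot']).as_matrix()[:,1])
    print('t',round(s['time'],2),'tcp jig mm',p.round(1),'yaw err deg',np.degrees(np.arctan2(-y[0],y[1])).round(2),'F jig',Q.apply(s['ft_force']).round(1),'w',round(s['width']*1000,1))
E
python3 -c "from h import *;st()"
```

```text
t 1.52 tcp jig mm [-44.2  79.1 162.2] yaw err deg -0.02 F jig [ 0.5  0.7 -0.2] w 30.5
```

Request:
arm_command(moves=[0, -2, 1.5, 0, 0, -2, 1.5, 0, 0, -2, 1.5, 0, 0.1, -2, 1.5, 0, 0, 0, 2, 0, 0, 0, 2, 0, 0, 0, 2, 0, 0, 0, 1.5, 0, 0, 0, 0.8, 0, 0, 0, 0, 0])

```text
time: 2.35
ee_pos: [0.4035, 0.1382, 0.0181]
eef_rot: [-0.045, 0.999, -0.001, -0.001]
ft_force: [-0.4, -0.3, -0.6]
width: 0.0306
grip_force: 0.0
```

```bash
python3 - <<'E'
from h import *
st()
a=cv2.resize(r.camera('top')[220:305,290:415,::-1],None,fx=5,fy=5,interpolation=cv2.INTER_CUBIC)
b=cv2.resize(r.camera('scene')[180:280,230:380,::-1],None,fx=5,fy=5,interpolation=cv2.INTER_CUBIC)[:,:750]
cv2.imwrite('pics/b1.png',b)
E
```

```text
t 2.35 tcp jig mm [-46.7   0.3  18.1] yaw err deg -0.0 F jig [-0.4 -0.2 -0.6] w 30.6
```

View pics/b1.png

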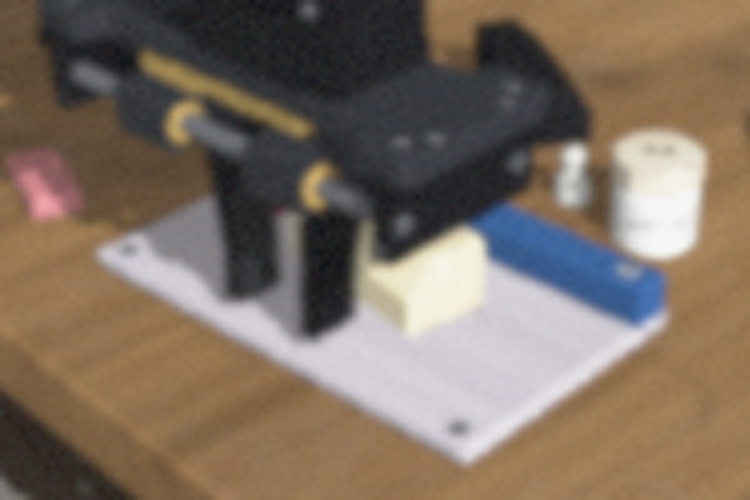

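The scene view shows both fingers clear of the bed, in front of the offcut, which hasn't moved. Next I push toward the fence.

Request:
arm_command(moves=[-0.6, 0, 0, 0, -0.4, 0, 0, 0, -0.3, 0, 0, 0, -0.3, 0, 0, 0, -0.3, 0, 0, 0, -0.3, 0, 0, 0, -0.3, 0, 0, 0, -0.3, 0, 0, 0, -0.3, 0, 0, 0, -0.3, 0, 0, 0, -0.2, 0, 0, 0, 0, 0, 0, 0])

```text
time: 3.45
ee_pos: [0.441, 0.1421, 0.0196]
eef_rot: [-0.045, 0.999, 0.0, 0.0]
ft_force: [0.5, -0.6, -0.5]
width: 0.0303
grip_force: 0.0
```

```bash
python3 -c "from h import *;st()"
```

```text
t 3.45 tcp jig mm [-9.   0.8 19.6] yaw err deg -0.01 F jig [ 0.5 -0.6 -0.5] w 30.3
```

Request:
arm_command(moves=[-0.1, 0, 0, 0, -0.1, 0, 0, 0, -0.1, 0, 0, 0, -0.1, 0, 0, 0, 0, 0, 0, 0])

```text
time: 3.87
ee_pos: [0.4443, 0.1424, 0.0194]
eef_rot: [-0.045, 0.999, -0.0, -0.0]
ft_force: [-1.5, -0.7, 1.3]
width: 0.0306
grip_force: 0.8
```

```bash
python3 -c "from h import *;st()"
```

```text
t 3.87 tcp jig mm [-5.7  0.8 19.4] yaw err deg 0.0 F jig [-1.6 -0.6  1.3] w 30.6
```

Request:
arm_command(moves=[-0.1, 0, 0, 0, -0.1, 0, 0, 0, 0, 0, 0, 0])

```text
time: 4.12
ee_pos: [0.4444, 0.1423, 0.0189]
eef_rot: [-0.045, 0.999, -0.0, -0.002]
ft_force: [-8.5, -0.3, 4.8]
width: 0.0305
grip_force: 4.4
```

```bash
python3 -c "from h import *;st()"
```

```text
t 4.12 tcp jig mm [-5.6  0.7 18.9] yaw err deg 0.03 F jig [-8.5  0.5  4.8] w 30.5
```

Request:
arm_command(moves=[0.5, 0, 0, 0, 0.7, 0, -1, 0, 0, 0, -2, 0, 0, 0, -2, 0, -0.7, -2.4, 0, 0, -1, -2.4, 0, 0, -1, -2.4, 0, 0, -0.9, 0, 0, 0, 0, 0, 0, 0], fingers=0)

```text
time: 4.87
ee_pos: [0.4787, 0.0721, 0.07]
eef_rot: [-0.044, 0.999, 0.0, 0.001]
ft_force: [-0.6, 0.5, 0.1]
width: 0.0003
grip_force: 0.0
```

```bash
python3 - <<'E'
from h import *
st()
b=cv2.resize(r.camera('scene')[180:280,230:380,::-1],None,fx=5,fy=5,interpolation=cv2.INTER_CUBIC)
cv2.imwrite('pics/b2.png',b)
E
```

```text
t 4.87 tcp jig mm [ 22.2 -72.3  70. ] yaw err deg -0.16 F jig [-0.5  0.6  0.1] w 0.3
```

View pics/b2.png

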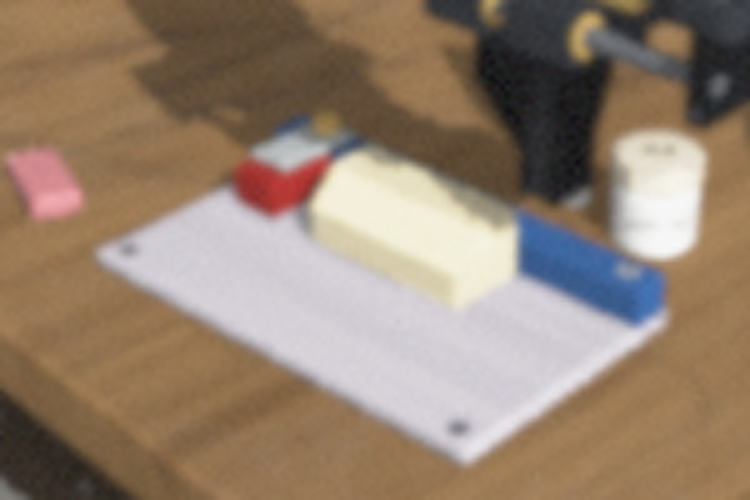

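The offcut now lies flat along the fence, with a gap left to the red stop. The shut fingers stand clear beyond its right-hand end.

Request:
arm_command(moves=[0, 0, 2, 0, 0, 0, 2, 0, 0, 0, 1, 0, 0, 0.5, 0, 0, 0, 0.5, 0, 0, 0, 0.4, 0, 0, 0, 0.3, 0, 0, 0, 0.3, 0, 0, 0, 0.3, 0, 0, 0, 0.3, 0, 0, 0, 0.3, 0, 0])

```text
time: 5.83
ee_pos: [0.4744, 0.1022, 0.0198]
eef_rot: [-0.045, 0.999, 0.0, 0.0]
ft_force: [0.6, -0.8, 1.0]
width: 0.0008
grip_force: 0.2
```

```bash
python3 -c "from h import *;st()"
```

```text
t 5.83 tcp jig mm [ 20.6 -42.   19.8] yaw err deg -0.01 F jig [ 0.6 -0.9  1. ] w 0.8
```

Request:
arm_command(moves=[0, 0.2, 0, 0, 0, 0.2, 0, 0, 0, 0.2, 0, 0, 0, 0.1, 0, 0, 0, 0.1, 0, 0, 0, 0.1, 0, 0, 0, 0, 0, 0])

```text
time: 6.42
ee_pos: [0.4735, 0.1111, 0.0195]
eef_rot: [-0.045, 0.999, 0.0, 0.0]
ft_force: [0.3, -0.1, 0.3]
width: 0.0006
grip_force: 0.0
```

```bash
python3 -c "from h import *;st()"
```

```text
t 6.42 tcp jig mm [ 20.5 -33.   19.5] yaw err deg 0.0 F jig [ 0.3 -0.1  0.3] w 0.6
```

Request:
arm_command(moves=[0, 0.1, 0, 0, 0, 0.1, 0, 0, 0, 0.1, 0, 0, 0, 0, 0, 0])

```text
time: 6.75
ee_pos: [0.4732, 0.1141, 0.0195]
eef_rot: [-0.045, 0.999, 0.0, -0.0]
ft_force: [-0.0, -0.8, -0.3]
width: 0.0003
grip_force: 0.0
```

```bash
python3 -c "from h import *;st()"
```

```text
t 6.75 tcp jig mm [ 20.5 -30.   19.5] yaw err deg 0.01 F jig [-0.1 -0.8 -0.3] w 0.3
```

Request:
arm_command(moves=[0, 0.1, 0, 0, 0, 0.1, 0, 0, 0, 0.1, 0, 0, 0, 0, 0, 0])

```text
time: 7.08
ee_pos: [0.473, 0.1171, 0.0195]
eef_rot: [-0.045, 0.999, 0.0, 0.0]
ft_force: [-0.2, 0.3, -0.6]
width: 0.0006
grip_force: 0.0
```

```bash
python3 - <<'E'
from h import *
st()
b=cv2.resize(r.camera('scene')[180:280,230:380,::-1],None,fx=5,fy=5,interpolation=cv2.INTER_CUBIC)
cv2.imwrite('pics/b3.png',b)
E
```

```text
t 7.08 tcp jig mm [ 20.5 -27.   19.5] yaw err deg 0.01 F jig [-0.2  0.3 -0.6] w 0.6
```

View pics/b3.png

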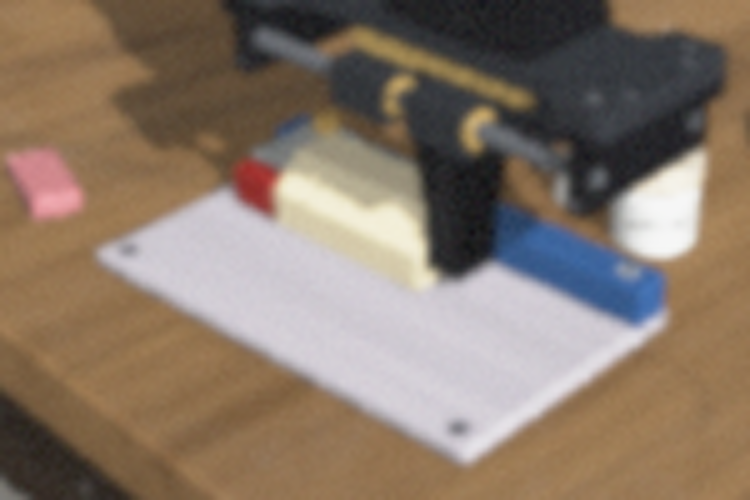

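The offcut has slid with the finger and its left end, near pixel (275,195), is almost at the red stop. I continue in 1 mm steps until there is contact force.

Request:
arm_command(moves=[0, 0.1, 0, 0, 0, 0.1, 0, 0, 0, 0, 0, 0])

```text
time: 7.38
ee_pos: [0.4728, 0.1191, 0.0196]
eef_rot: [-0.045, 0.999, 0.0, 0.0]
ft_force: [0.1, 0.0, -0.8]
width: 0.0005
grip_force: 0.1
```

```bash
python3 -c "from h import *;st()"
```

```text
t 7.38 tcp jig mm [ 20.5 -25.   19.6] yaw err deg 0.01 F jig [ 0.1  0.  -0.8] w 0.5
```

Request:
arm_command(moves=[0, 0.1, 0, 0, 0, 0.1, 0, 0, 0, 0, 0, 0])

```text
time: 7.63
ee_pos: [0.4726, 0.1194, 0.0195]
eef_rot: [-0.044, 0.999, -0.001, -0.0]
ft_force: [-0.3, -5.8, 1.9]
width: 0.0003
grip_force: 3.1
```

```bash
python3 -c "from h import *;st()"
```

```text
t 7.63 tcp jig mm [ 20.3 -24.7  19.5] yaw err deg -0.06 F jig [-0.8 -5.7  1.9] w 0.3
```

Request:
arm_command(moves=[0, -0.5, 0, 0, 0, -1, 0, 0, 0, 0, -2, 0, 0, 0, -2, 0, 0, 0, -1.5, 0, 2, 2, 0, 0, 2, 2, 0, 0, 2, 2, 0, 0, 0, 0, 2, 0, 0, 0, 1.9, 0, 0, 0, 0, 0], fingers=0)

```text
time: 8.55
ee_pos: [0.4069, 0.1592, 0.0331]
eef_rot: [-0.045, 0.999, -0.001, -0.002]
ft_force: [-0.7, -0.5, 0.7]
width: 0.0006
grip_force: 0.0
```

```bash
python3 - <<'E'
from h import *
st()
b=cv2.resize(r.camera('scene')[180:280,230:380,::-1],None,fx=5,fy=5,interpolation=cv2.INTER_CUBIC)
cv2.imwrite('pics/b4.png',b)
E
```

```text
t 8.55 tcp jig mm [-41.5  20.9  33.1] yaw err deg 0.04 F jig [-0.7 -0.4  0.7] w 0.6
```

View pics/b4.png

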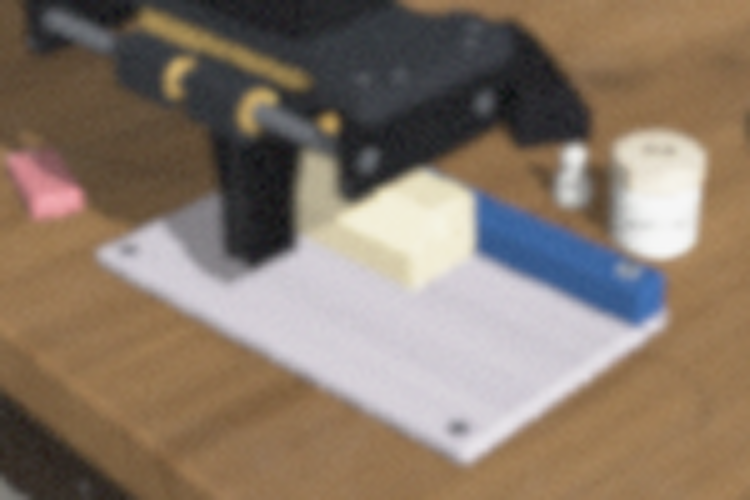

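The fingers are in front of the offcut, which lies along the fence with its right end near (475,240). I open them to 35 % and approach the bevel.

Request:
arm_command(moves=[0, 0, 0, 0, -0.8, 0, 0, 0, -1, 0, 0, 0, -1, 0, 0, 0, -0.7, 0, 0, 0, 0, 0, 0, 0, 0, 0, 0, 0], fingers=35)

```text
time: 9.18
ee_pos: [0.4441, 0.1633, 0.0354]
eef_rot: [-0.045, 0.999, -0.0, -0.0]
ft_force: [-0.0, -0.1, -0.4]
width: 0.0295
grip_force: 0.0
```

```bash
python3 -c "from h import *;st()"
```

```text
t 9.18 tcp jig mm [-4.1 21.6 35.4] yaw err deg -0.03 F jig [-0.  -0.1 -0.4] w 29.5
```

Diagonal push, forward and down equally.

Request:
arm_command(moves=[-0.1, 0, 0.1, 0, -0.1, 0, 0.1, 0, -0.1, 0, 0.1, 0, -0.1, 0, 0.1, 0, -0.1, 0, 0.1, 0, 0, 0, 0, 0])

```text
time: 9.68
ee_pos: [0.4482, 0.1639, 0.0306]
eef_rot: [-0.045, 0.999, -0.0, -0.001]
ft_force: [-4.8, -0.9, 6.3]
width: 0.0301
grip_force: 4.1
```

```bash
python3 -c "from h import *;st()"
```

```text
t 9.68 tcp jig mm [ 0.1 21.9 30.6] yaw err deg 0.01 F jig [-4.9 -0.4  6.3] w 30.1
```

Request:
arm_command(moves=[-0.1, 0, 0.1, 0, -0.1, 0.05, 0.1, 0, -0.1, 0.05, 0.1, 0, 0, 0, 0, 0, 0, 0, 0, 0])

```text
time: 10.1
ee_pos: [0.449, 0.1642, 0.0296]
eef_rot: [-0.045, 0.999, -0.001, -0.003]
ft_force: [-28.7, -11.5, 52.9]
width: 0.0307
grip_force: 29.0
```

```bash
python3 -c "from h import *;st()"
```

```text
t 10.1 tcp jig mm [ 0.9 22.1 29.6] yaw err deg -0.03 F jig [-29.6  -8.9  52.9] w 30.7
```

Request:
arm_command(moves=[0, 0, -0.05, 0, 0, 0, -0.05, 0, 0, 0, 0, 0, 0, 0, 0, 0])

```text
time: 10.43
ee_pos: [0.4489, 0.1641, 0.0298]
eef_rot: [-0.045, 0.999, -0.001, -0.003]
ft_force: [-23.0, -9.2, 40.1]
width: 0.0303
grip_force: 22.9
```

```bash
python3 - <<'E'
from h import *
st()
b=cv2.resize(r.camera('scene')[180:280,230:380,::-1],None,fx=5,fy=5,interpolation=cv2.INTER_CUBIC)
cv2.imwrite('pics/b5.png',b)
st()
E
```

```text
t 10.43 tcp jig mm [ 0.8 22.  29.8] yaw err deg -0.02 F jig [-23.8  -7.1  40.1] w 30.3
t 10.48 tcp jig mm [ 0.8 22.  29.8] yaw err deg -0.02 F jig [-25.1  -6.6  40. ] w 30.5
```

View pics/b5.png

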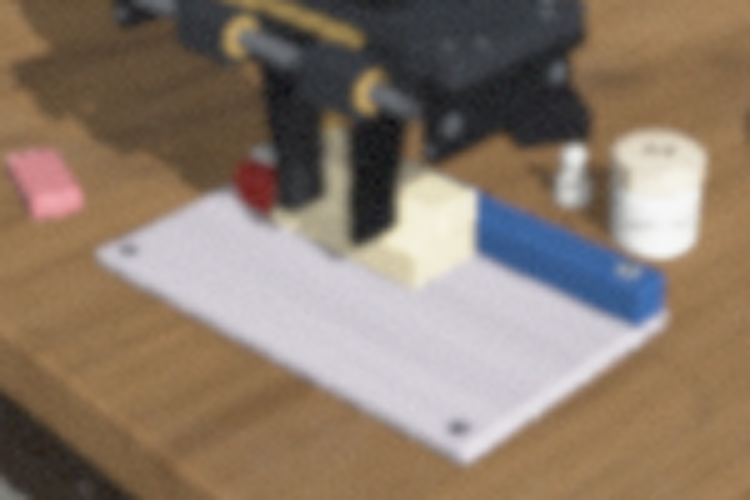

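Both fingers press on the bevel. The offcut lies flat along the fence, with its left end against the red stop at about (270,200), and the other items are untouched. I ease the down force slightly and hand in.

Request:
arm_command(moves=[0, 0, -0.07, 0, 0, 0, 0, 0, 0, 0, 0, 0])

```text
time: 10.73
ee_pos: [0.4488, 0.1641, 0.03]
eef_rot: [-0.045, 0.999, -0.001, -0.003]
ft_force: [-20.2, -8.4, 32.0]
width: 0.0305
grip_force: 18.9
```

```bash
python3 -c "
from h import *
st(); print(r.close_job())"
```

```text
t 10.73 tcp jig mm [ 0.7 22.  30. ] yaw err deg -0.01 F jig [-20.9  -6.5  32. ] w 30.5
the job is handed in; nothing more can be done
None
```

The offcut is seated flat along the fence and against the red stop. I handed the job in at 10.7 s with the fingers still pushing on the bevel, about 21 N forward and 32 N down; no verdict came back.

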